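# Close up the plant-feed tank after mixing

## Task

The feed is mixed, so close up the tank: put the measures away nested in size order, the white one standing in the big yellow one on its stand and the small blue one standing in the white one, and screw the red cap of the tank clockwise until its clutch gives the first click and stop there, with no second click. Leave the clay pot and the glass jar where they are.

Things in the scene. Friction and masses are not known exactly. Their poses are not given: they have to be found in the camera images.
- large_in (a point): Centre of the inner floor of the big yellow measure, an open round cup 100 mm across the rim outside, 92 mm inside at the rim and 84 mm inside at the floor, 55 mm tall with a 5 mm base, fixed upright on a wooden stand 130 x 130 x 12 mm. Its floor is 17 mm and its rim 67 mm above the table.
- medium_mid (a point): Centre, half-way up, of the white measure: a loose open round cup, 64 mm across outside at the rim and 56 mm at the foot, 80 mm tall, 4 mm wall, 5 mm base, 70 g, standing upright on the table (so its rim is 40 mm above this point). Seated in the yellow one it stands on the inner floor and its rim is 30 mm above the yellow rim. z points up out of its mouth.
- small_mid (a point): Centre, half-way up, of the blue measure: a loose slender open round cup, 42 mm across outside at the rim and 38 mm at the foot, 100 mm tall, 4 mm wall, 5 mm base, 50 g, standing upright on the table (rim 50 mm above this point). Seated in the white one it stands on its inner floor and its rim is 25 mm above the white rim. z points up out of its mouth.
- cap_grip (a point): Centre of the red wing grip of the tank's filler cap, on the cap's axis. The wing is a bar 60 mm long (along x), 14 mm wide (y), 36 mm tall, on a red disc 64 mm across; this point is 12 mm below the wing's top and 23 mm above the disc. z is the cap's axis, pointing outwards, leaning 35 degrees from vertical towards the robot. Tightening is clockwise seen from outside: a negative turn about z.
- cap (a joint): Turn of the cap's black threaded collar (72 mm across, under the red disc), in rad, growing as it is tightened. Starts at 0.1 to 0.5, needs 0.16 N m, and stops, fully home, at 1.0, when its yellow mark points straight up the sloping shoulder to the black mark there. The wing's yellow mark is in line with the collar's until the clutch slips.
- clutch (a joint): Slip of the red wing ahead of the collar (rad, clockwise positive): under 0.08 while the cap is screwed down. With the collar at its stop about 0.23 N m makes it slip: resistance peaks near 0.12 and snaps over at 0.25, the first click, into a notch at 0.5; a second click would come at 0.75. Let go before 0.25 it springs back to 0, after it on into the notch. Turned back, it unscrews the collar.
- claypot_mid (a point): Centre, half-way up, of a small loose terracotta pot, 74 mm across, 65 mm tall, a bystander standing among the measures.
- jar_mid (a point): Centre, half-way up, of a loose green glass jar with a grey lid, 70 mm across, 100 mm tall, a bystander at the back.
- tank: White 13 litre tank, 260 mm deep (x), 240 mm wide (y), 205 mm high, fixed, with a green carrying handle up to 245 mm at its rear. Its front half slopes up away from the robot at 35 degrees; the filler neck stands square on that slope. Origin: centre of its underside; x points to its rear.
Things that resemble listed ones, but are neither listed nor needed, are in the scene too. Leave any pink look-alike of the part that bears small_mid alone.

How it is judged (in metres and radians):
At the end, for the whole second after the job is handed in: White measure upright on the floor of the yellow one, blue one upright on the floor of the white one (feet within 6 mm of the floors), at rest; cap collar at its stop (above 0.95 rad); clutch past the first click and short of the second (slip 0.27 to 0.72 rad) (horizontal distance between medium_mid and large_in below 0.022 m and z of medium_mid in the frame of large_in below 0.046 m and angle between medium_mid's own z axis and vertical below 0.2 rad and horizontal distance between small_mid and medium_mid below 0.016 m and z of small_mid in the frame of medium_mid below 0.021 m and angle between small_mid's own z axis and vertical below 0.3 rad and linear speed of each of medium, small below 0.02 m/s and value of joint cap above 0.95 rad and value of joint clutch between 0.27 and 0.72 rad); the robot touches nothing.
It fails at once if the cap is wound on to a second click (value of joint clutch above 0.76 rad).
It fails at once if the clay pot is pushed away or knocked over (distance of claypot_mid from where it was at the start of the episode above 0.03 m or angle between claypot_mid's own z axis and vertical above 0.5 rad).
It fails at once if the glass jar is pushed away or knocked over (distance of jar_mid from where it was at the start of the episode above 0.03 m or angle between jar_mid's own z axis and vertical above 0.5 rad).
It also fails if it takes over 72 s, if anything falls off the work surface, if the arm or the gripper's body presses on something with over 40 N, if the wrist force passes 120 N, or if a joint passes its speed limit or range.

## Robot

A 6-joint arm with a two-finger parallel gripper is mounted at the origin on the work surface. World frame = base frame: x ahead of the robot, y to its left, z up, the work surface at z = 0. Lengths are in m, angles in degrees, forces in N, time in s.
With the tool pointing down it reaches from about 0.275 to 0.85 m from the base axis. Payload 19 kg.
Tool frame: the origin (TCP) lies on the centre line of the jaws, within the pads' length; the fingertips stand 14 mm ahead of it and the grasp point (between the pads) lies 5 mm behind it; z points along the fingers, y is the line along which they close (so a half turn about z gives the same grasp; the last joint's range is limited). The gripper opens to 85 mm and grips with 20 to 120 N. Pads are 22 mm wide; open, the fingers measure 114 mm over their backs; the gripper's body (76 mm by 85 mm) begins 54 mm behind the grasp point. The pads swing forward as they close: fully open they stand 13 mm farther back than shut.
Start: joints at [-82.449, 8.623, 82.357, -0, 89.026, -7.678], TCP at [0.151, -0.555, 0.245] pointing down, gripper open.
Joint ranges: [-160.23, 160.23], [-39.13, 120.54], [6.94, 153.29], [-79.49, 259.48], [9.18, 160.14], [-161.06, 161.06]. Speed limits (degrees/s): [108.29, 108.29, 127.2, 172.46, 172.46, 172.46].

## Interface

Orientations are given as [roll, pitch, yaw] about the fixed x, y, z axes, in that order (R = Rz(yaw) Ry(pitch) Rx(roll)).
In Python, from workcell import r gives the robot as it stands. The module is installed in compiled form; this text tells all that it offers.
- The arm moves only by the shell command python3 -m pendant 'ROWS' [OPENING] [FORCE]. ROWS is JSON, a list of rows, each an object of numbers: "dx", "dy", "dz": the shift along the tool's x, y, z in units of 30 mm (1.0 is 30 mm); "ax", "ay", "az": the turn, a rotation vector about the tool's x, y, z in units of 6 degrees (1.0 is 6 degrees). In form: [{"dx": .., "dy": .., "dz": .., "ax": .., "ay": .., "az": ..}, ...]. A call has 1 to 8 rows; each row shifts and turns the commanded pose from where the row before left it, along the tool's axes as they then stand; what a row does not reach is not made up. A row lasts 1/12 s, in which the tool goes at most 41.7 mm and 7.16 degrees, less where a joint would pass 70% of its speed; a pose out of reach is approached as far as the arm can. A call with a number of a shift or a turn outside -1 to 1 is refused whole. A call with a gripper value outside its range is refused whole. OPENING is the opening, from 0 (shut) to 1 (fully open), set as the call begins (- or left out, the last holds). The fingers move at their own pace and stop on an object; FORCE is the grip in N (left out, the last holds). Time passes only in rows, so rows that do not move let the fingers close. It gives the time, the measured TCP pose, the force, the opening and the grip force at its end, in the units of the state.
- r.get_state(): the state, without advancing time (a new reading comes with each control period).
- r.grab_frame(name): name is "side" or "top"; returns a dict with "pixels" (480x640x3 uint8, red, green, blue), "fx", "fy", "cx", "cy" (pixels), "dist_coeffs" ([k1, k2, p1, p2, k3] as OpenCV has them; the pictures are not rectified), "position" and "rotation" of the camera in the world. Camera axes: x right, y down, z forward; pixel columns grow to the right and rows downward; lengths in m; the calibration is good to about 2 mm. A picture is of the moment at which its call begins. There is no depth.
- r.finish_job(): hands the job in; it is judged then, once.
The state is a dict: "clock": time; "joints": joint angles; "dq": joint speeds; "tau": joint torques, N m; "eef_pos": TCP position; "eef_rot": TCP orientation; "contact_force": force on the tool from outside, world axes, zero at the start; "torque": the same for the moment, N m; "opening": finger opening in m; "grip_force": force on a finger pad.
Only numpy, scipy, OpenCV 4.12 (cv2) and the standard library are available. Lean on these libraries where they do the work, as an engineer would, in place of code of your own. Each camera call takes 0.05 s, during which the arm holds its last target. There are 200 camera calls.

## Working session

There is one attempt and no reset: what is moved stays moved. The work goes in short steps, Python scripts to look and compute and a shell command to move; the robot and the scene stay as the last step left them, time stands still between calls to the robot, and variables do not carry over. Pictures are saved under pics/ and viewed, at most 10 in all, crops included, and the job is handed in when it is done.

```bash
mkdir -p pics; python3 - <<'E'
from workcell import r
import cv2,pickle
d={}
for n in("side","top"):
    f=r.grab_frame(n);d[n]=f
    cv2.imwrite(f"pics/{n}0.png",f["pixels"][:,:,::-1])
    print(n,{k:v for k,v in f.items() if k!="pixels"})
pickle.dump(d,open("f0.pkl","wb"))
print(r.get_state())
E
```

```text
side {'fx': 455.3761327498645, 'fy': 455.3761327498645, 'cx': 315.55135711331627, 'cy': 235.11480458654052, 'dist_coeffs': array([-0.09619081,  0.        ,  0.        ,  0.        ,  0.        ]), 'position': array([0.01421719, 0.70319618, 0.65097311]), 'rotation': array([-118.00732196,    1.44388046, -146.84696665])}
top {'fx': 472.5250177080458, 'fy': 472.5250177080458, 'cx': 322.9951500342853, 'cy': 237.13750261275845, 'dist_coeffs': array([-0.06766203,  0.        ,  0.        ,  0.        ,  0.        ]), 'position': array([ 0.39393267, -0.06346948,  1.02469247]), 'rotation': array([-170.69262579,    1.22348721,  -91.09061459])}
{'clock': 0.1, 'joints': array([-8.24462596e+01,  8.64803829e+00,  8.23885950e+01,  6.30013762e-04,
        8.90244172e+01, -7.67938652e+00]), 'dq': array([ 0.02119914, -0.02150293, -0.08552197,  0.06678303, -0.06516081,
        0.03063176]), 'tau': array([ 5.19213325e-03, -7.14370537e+01, -5.71788597e+01, -4.34902904e-05,
        7.22377998e-03,  2.98840325e-05]), 'eef_pos': array([ 0.15102095, -0.55461119,  0.24474272]), 'eef_rot': array([-1.79939581e+02, -8.78240673e-03,  1.52331112e+01]), 'contact_force': array([ 0.66409939,  0.40703185, -0.09618934]), 'torque': array([-0.00099382,  0.00668794, -0.0090166 ]), 'grip_force': 0.0, 'opening': 0.08571689492989246}
```

View pics/side0.png

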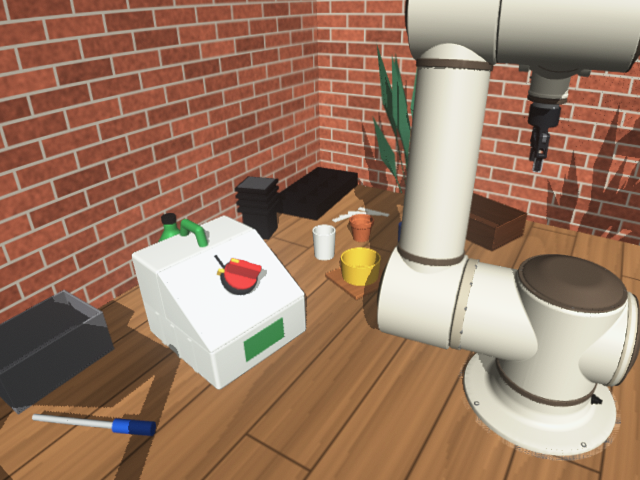

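View pics/top0.png

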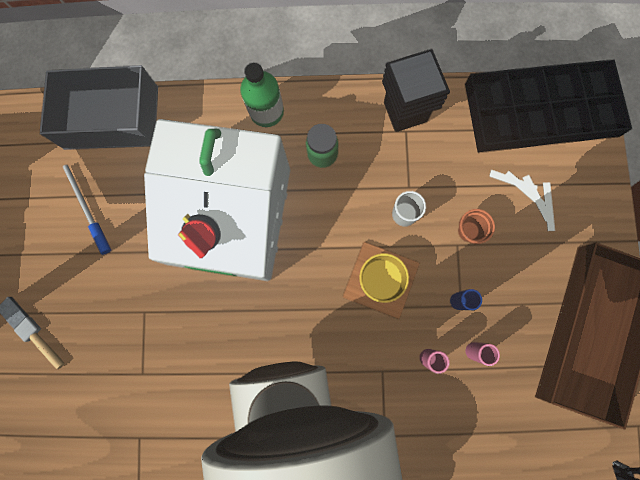

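Side view: tank with cap at (240,272), white cup (324,240), yellow (360,265), pot (361,228), and blue hidden behind the arm. Top view: white (409,208), yellow (384,278), blue (466,300), pot (476,226), cap (198,236), jar (321,145).

```bash
cat > h.py <<'E'
import numpy as np, cv2, pickle
from scipy.spatial.transform import Rotation as R
def rot(rpy): return R.from_euler('xyz',rpy,degrees=True).as_matrix()
def K(f): return np.array([[f["fx"],0,f["cx"]],[0,f["fy"],f["cy"]],[0,0,1]])
def ray(f,uv):
    p=cv2.undistortPoints(np.array(uv,float).reshape(-1,1,2),K(f),f["dist_coeffs"]).reshape(-1,2)
    d=np.c_[p,np.ones(len(p))]@rot(f["rotation"]).T
    return f["position"],d/np.linalg.norm(d,axis=1)[:,None]
def plane(f,uv,z,n=(0,0,1)):
    c,d=ray(f,uv); n=np.array(n,float)
    return c+d*((z-c@n)/(d@n))[:,None]
def tri(f,u,g,v):
    a,d=ray(f,u);b,e=ray(g,v);d=d[0];e=e[0]
    s=np.linalg.lstsq(np.c_[d,-e],b-a,rcond=None)[0]
    p,q=a+s[0]*d,b+s[1]*e
    return (p+q)/2,np.linalg.norm(p-q)
def proj(f,P):
    M=rot(f["rotation"]);return cv2.projectPoints(np.array(P,float).reshape(-1,3),cv2.Rodrigues(M.T)[0],-M.T@f["position"],K(f),f["dist_coeffs"])[0].reshape(-1,2)
def mask(f,lo,hi,roi=None):
    m=cv2.inRange(cv2.cvtColor(f["pixels"],cv2.COLOR_RGB2HSV),np.array(lo),np.array(hi))
    if roi: k=np.zeros_like(m);x0,y0,x1,y1=roi;k[y0:y1,x0:x1]=m[y0:y1,x0:x1];m=k
    return m
E
python3 - <<'E'
from h import *
d=pickle.load(open("f0.pkl","rb"));t,s=d["top"],d["side"]
def crop(f,x,y,w,h,k): return cv2.resize(f["pixels"][y:y+h,x:x+w,::-1],None,fx=k,fy=k,interpolation=cv2.INTER_CUBIC)
a=crop(t,160,180,80,100,5)[:500,:400]; b=crop(s,200,240,80,60,5)
c=np.zeros((600,800,3),np.uint8); c[:300,400:]=b; c[:500,:400]=a
e=crop(s,305,210,80,60,5); c[300:600,400:]=e
cv2.imwrite("pics/c1.png",c)
for n,f,lo,hi,roi in [("yel t",t,(20,100,60),(35,255,255),(340,240,430,320)),("yel s",s,(20,150,60),(35,255,255),(330,240,400,290)),
  ("white t",t,(0,0,120),(180,60,255),(385,185,430,230)),("white s",s,(0,0,110),(180,60,255),(308,220,340,262)),
  ("blue t",t,(105,120,30),(125,255,255),(440,280,490,320)),("red t",t,(0,170,80),(8,255,255),(160,200,230,270)),("red s",s,(0,190,90),(8,255,255),(210,250,270,295))]:
    m=mask(f,lo,hi,roi); cs=cv2.findContours(m,cv2.RETR_EXTERNAL,cv2.CHAIN_APPROX_NONE)[0]; q=max(cs,key=cv2.contourArea)
    print(n,cv2.boundingRect(q),cv2.contourArea(q),np.round(cv2.minAreaRect(q)[0],1))
print("tank corners z205",plane(t,[(148,173),(273,190),(160,121),(281,139)],.205).round(3).tolist())
E
```

```text
yel t (359, 253, 50, 50) 1853.0 [383.5 278. ]
yel s (341, 247, 40, 39) 1226.5 [360.5 266. ]
white t (392, 191, 34, 36) 864.5 [408. 208.]
white s (312, 224, 24, 36) 663.5 [323.5 241.5]
blue t (458, 290, 24, 20) 315.5 [469.5 299.5]
red t (184, 240, 20, 18) 33.5 [192.8 248.3]Traceback (most recent call last):
  File "<stdin>", line 11, in <module>
ValueError: max() iterable argument is empty
```

View pics/c1.png

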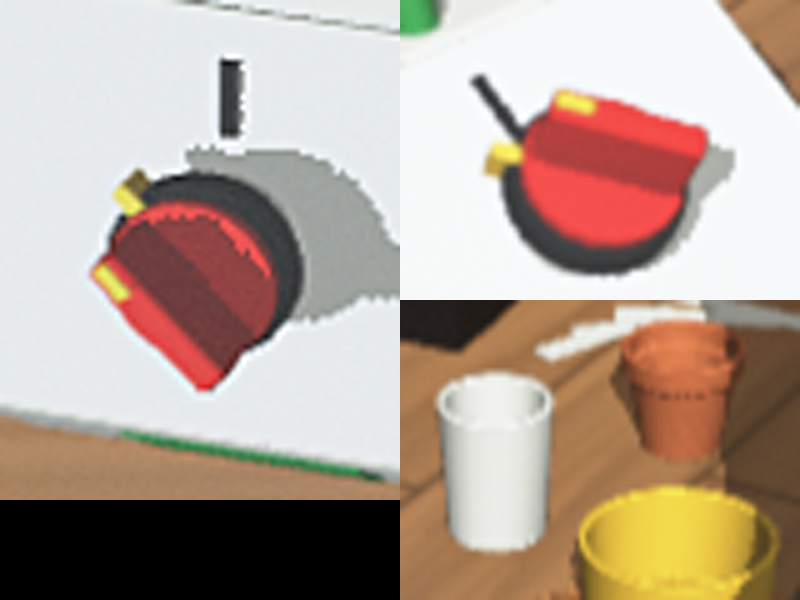

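Crop: the wing's top face is the bright red strip, with its mark end at top-view px (180,234) and far end at (202,257). The collar mark is at (186,218) and the black shoulder mark at (206,199). The side view shows the same strip from (231,259) to (261,269).

```bash
cat >> h.py <<'E'
from scipy.optimize import least_squares
def far(f,m,z,rad):
    q=max(cv2.findContours(m,cv2.RETR_EXTERNAL,cv2.CHAIN_APPROX_NONE)[0],key=cv2.contourArea)[:,0,:]
    q=cv2.convexHull(q.astype(np.int32))[:,0,:]
    # densify hull edges
    q=np.vstack([np.linspace(q[i],q[(i+1)%len(q)],6)[:-1] for i in range(len(q))])
    P=plane(f,q,z)[:,:2]; u=P.mean(0)-f["position"][:2]; u/=np.linalg.norm(u)
    c=P.mean(0)
    for _ in range(3):
        S=P[(P-c)@u>0.15*rad]
        c=least_squares(lambda c:np.hypot(*(S-c).T)-rad,c,loss='soft_l1',f_scale=.001).x
    return c,np.std(np.hypot(*(S-c).T)-rad)
E
python3 - <<'E'
from h import *
d=pickle.load(open("f0.pkl","rb"));t,s=d["top"],d["side"]
yt=mask(t,(20,100,60),(35,255,255),(340,240,430,320));ys=mask(s,(20,150,60),(35,255,255),(330,240,400,290))
wt=mask(t,(0,0,120),(180,60,255),(385,185,430,230));ws=mask(s,(0,0,110),(180,60,255),(308,220,340,262))
bt=mask(t,(105,120,30),(125,255,255),(440,280,490,320))
for n,a,b,rad,z0 in(("yellow",yt,ys,.05,.067),("white",wt,ws,.032,.08)):
    for z in np.arange(z0-.015,z0+.016,.005):
        c,e=far(t,a,z,rad);g,h=far(s,b,z,rad);print(n,round(z,3),c.round(4),g.round(4),"diff mm",((c-g)*1e3).round(1),round(e*1e3,1),round(h*1e3,1))
print("blue t z.1",far(t,bt,.1,.021))
for n,f,roi in(("t",t,(165,200,230,265)),("s",s,(210,250,270,295))):
    hsv=cv2.cvtColor(f["pixels"],cv2.COLOR_RGB2HSV);x0,y0,x1,y1=roi
    red=((hsv[...,0]<8)|(hsv[...,0]>172))&(hsv[...,1]>120)
    print(n,np.histogram(hsv[y0:y1,x0:x1,2][red[y0:y1,x0:x1]],bins=range(40,261,20))[0])
    sub=f["pixels"][y0:y1,x0:x1,0]
for n,f,roi in(("t",t,(176,222,212,262)),("s",s,(224,252,266,284))):
    x0,y0,x1,y1=roi;hsv=cv2.cvtColor(f["pixels"],cv2.COLOR_RGB2HSV)[y0:y1,x0:x1]
    red=((hsv[...,0]<8)|(hsv[...,0]>172))&(hsv[...,1]>120)
    print(n,roi)
    for i in range(y1-y0): print(y0+i,''.join('y' if (18<h[0]<35 and h[1]>100) else ('%X'%(h[2]//16) if rr else '.') for h,rr in zip(hsv[i],red[i])))
E
```

```text
yellow 0.052 [ 0.4674 -0.1693] [ 0.4799 -0.1916] diff mm [-12.5  22.4] 0.3 0.7
yellow 0.057 [ 0.4668 -0.1684] [ 0.4757 -0.1837] diff mm [-8.9 15.3] 0.2 0.8
yellow 0.062 [ 0.4663 -0.1676] [ 0.4715 -0.1759] diff mm [-5.3  8.2] 0.3 0.8
yellow 0.067 [ 0.4657 -0.1668] [ 0.4673 -0.168 ] diff mm [-1.7  1.2] 0.3 0.9
yellow 0.072 [ 0.4651 -0.166 ] [ 0.4631 -0.1601] diff mm [ 2.  -5.9] 0.4 1.0
yellow 0.077 [ 0.4645 -0.1652] [ 0.459  -0.1523] diff mm [  5.6 -12.9] 0.4 1.1
yellow 0.082 [ 0.4639 -0.1644] [ 0.4548 -0.1444] diff mm [  9.2 -20. ] 0.5 1.2
white 0.065 [ 0.614  -0.2283] [ 0.6288 -0.2517] diff mm [-14.8  23.4] 0.4 0.9
white 0.07 [ 0.6127 -0.2274] [ 0.6233 -0.2433] diff mm [-10.6  16. ] 0.4 1.0
white 0.075 [ 0.6114 -0.2264] [ 0.6179 -0.2348] diff mm [-6.6  8.4] 0.4 1.0
white 0.08 [ 0.61   -0.2254] [ 0.6125 -0.2264] diff mm [-2.4  1. ] 0.4 1.1
white 0.085 [ 0.6087 -0.2245] [ 0.607 -0.218] diff mm [ 1.7 -6.4] 0.4 1.2
white 0.09 [ 0.6074 -0.2235] [ 0.6016 -0.2096] diff mm [  5.8 -13.9] 0.4 1.2
white 0.095 [ 0.6061 -0.2225] [ 0.5961 -0.2012] diff mm [  9.9 -21.3] 0.4 1.3
blue t z.1 (array([ 
[... 2647 characters left out ...]
.CCBBBBBBBBBBBBBBBBBBBBBBBBCDEEEFFFFE.....
270 .CCBAABABABBBBBBBBBBBBBBBBBABBCDDEEFD.....
271 .EDCBAAAAAAAABBABBBBBBBBBABAAABABBCC......
272 .EFEECBBBAAAAAAAAAAAAAAAAAAAAAAAAAA9......
273 BFFFFEEDDCBBAAAAAAAAAAAAAAAAAAAAAAA.......
274 AEFFFFFFFEEDDCBBAAAAAAAAAAAAAAAAAA........
275 9EFFFFFFFFFFFEEDDCBBAAAAAAAAAAAAA9........
276 9DFFFFFFFFFFFFFEFEEDCBBBAAAAAAAA9.........
277 .CEFFFFFFFFFFFFFFFFEEEEDBBAAAAAA8.........
278 .AEFFFFFFFFFFFFFFFFFFFFFEECCBBBA7.........
279 .8CEFFFFFFFFFFFFFFFFFFFFFFEFEEEE8.........
280 ..ADEFFFFFFFFFFFFFFFFFFFFFFFFFFE8.........
281 ...BEFFFFFFFFFFFFFFFFFFFFFFFFFFC..........
282 ...7CEFFFFFFFFFFFFFFFFFFFFFFFFE8..........
283 ....9CEFFFFFFFFFFFFFFFFFFFFFFE9...........
```

```bash
cat > go.py <<'E'
# go.py x y z [yaw or 9 numbers..]: remaining shift (units of 30mm, tool axes) to a target
import sys; from h import *; from workcell import r
s=r.get_state(); p=np.array([float(a) for a in sys.argv[1:4]]); M=rot(s["eef_rot"])
u=M.T@(p-s["eef_pos"])/.03
print("units",u.round(2),"n",np.ceil(abs(u).max()),"pos",s["eef_pos"].round(4),s["eef_rot"].round(1),"F",s["contact_force"].round(1),"op",round(s["opening"],4),"t",s["clock"],s["joints"].round(1))
E
python3 - <<'E'
from h import *
d=pickle.load(open("f0.pkl","rb"));t,s=d["top"],d["side"]
T=[(178.7,235),(182.5,231),(204.3,254.5),(200,257.7)];S=[(228.5,263.5),(231.5,258),(260.5,265.5),(259,270.5)]
P=[]
for a,b in zip(T,S):
    p,e=tri(t,a,s,b);P.append(p);print(p.round(4),"gap",round(e*1e3,1))
P=np.array(P);c=P.mean(0);print("top centre",c, "len",np.linalg.norm(P[0]-P[3]),np.linalg.norm(P[1]-P[2]),"wid",np.linalg.norm(P[0]-P[1]),np.linalg.norm(P[3]-P[2]))
w=(P[0]+P[1]-P[2]-P[3])/2;print("wing dir",w/np.linalg.norm(w))
k=plane(t,[(148,173),(273,190),(160,121),(281,139)],.205);print(k.round(3).tolist())
for a,b in((0,1),(2,3)):
    v=k[b]-k[a];print("edge yaw(x dir)",np.degrees(np.arctan2(v[0],-v[1])) ,np.linalg.norm(v))
print("pot",plane(t,[(477,226)],.065),"jar",plane(t,[(321,138)],.1),"pinks",plane(t,[(435,361),(484,354)],.09).round(3).tolist(),"greenbottle",plane(t,[(254,72)],.2))
E
python3 go.py .611 -.226 .215
```

```text
[0.5379 0.2051 0.2217] gap 6.2
[0.5418 0.1951 0.2276] gap 1.6
[0.5028 0.1617 0.2062] gap 1.6
[0.4984 0.171  0.2015] gap 3.0
top centre [0.52024816 0.18324971 0.21423837] len 0.05591118840474694 0.055653529081450666 wid 0.012264290118483193 0.011283202808557961
wing dir [0.70348093 0.60538654 0.37231937]
[[0.655, 0.27, 0.205], [0.616, 0.04, 0.205], [0.756, 0.252, 0.205], [0.712, 0.025, 0.205]]
edge yaw(x dir) -9.521074563059983 0.2337187685602428
edge yaw(x dir) -10.778162468421662 0.23142381474145357
pot [[ 0.56776331 -0.36475434  0.065     ]] jar [[ 0.75293503 -0.04643841  0.1       ]] pinks [[0.301, -0.258, 0.09], [0.311, -0.354, 0.09]] greenbottle [[0.85075087 0.07678892 0.2       ]]
units [17.67 -6.54  1.  ] n 18.0 pos [ 0.151  -0.5546  0.2447] [-179.9   -0.    15.2] F [ 0.7  0.4 -0.1] op 0.0857 t 0.1 [-82.4   8.6  82.4   0.   89.   -7.7]
```

```bash
python3 -m pendant '[{"dx":0.98,"dy":-0.36,"dz":0.06},{"dx":0.98,"dy":-0.36,"dz":0.06},{"dx":0.98,"dy":-0.36,"dz":0.06},{"dx":0.98,"dy":-0.36,"dz":0.06},{"dx":0.98,"dy":-0.36,"dz":0.06},{"dx":0.98,"dy":-0.36,"dz":0.06},{"dx":0.98,"dy":-0.36,"dz":0.06},{"dx":0.98,"dy":-0.36,"dz":0.06}]' 1 40
python3 -m pendant '[{"dx":0.98,"dy":-0.36,"dz":0.06},{"dx":0.98,"dy":-0.36,"dz":0.06},{"dx":0.98,"dy":-0.36,"dz":0.06},{"dx":0.98,"dy":-0.36,"dz":0.06},{"dx":0.98,"dy":-0.36,"dz":0.06},{"dx":0.98,"dy":-0.36,"dz":0.06},{"dx":0.98,"dy":-0.36,"dz":0.06},{"dx":0.98,"dy":-0.36,"dz":0.06}]'
python3 -m pendant '[{"dx":0.98,"dy":-0.36,"dz":0.06},{"dx":0.98,"dy":-0.36,"dz":0.06},{}]'
python3 go.py .611 -.226 .215
python3 - <<'E'
from h import *
from workcell import r
s=r.grab_frame("side");cv2.imwrite("pics/side1.png",s["pixels"][:,:,::-1]);pickle.dump(s,open("s1.pkl","wb"))
bs=mask(s,(105,120,30),(125,255,255),(350,190,480,300))
q=max(cv2.findContours(bs,0,1)[0],key=cv2.contourArea);print(cv2.boundingRect(q))
t=pickle.load(open("f0.pkl","rb"))["top"];bt=mask(t,(105,120,30),(125,255,255),(440,280,490,320))
for z in np.arange(.09,.111,.005):
    c,e=far(t,bt,z,.021);g,h=far(s,bs,z,.021);print(round(z,3),c.round(4),g.round(4),((c-g)*1e3).round(1),e,h)
E
```

```text
units [17.67 -6.54  1.  ] n 18.0 pos [ 0.151  -0.5546  0.2447] [-179.9   -0.    15.2] F [ 0.7  0.4 -0.1] op 0.0857 t 0.1 [-82.4   8.6  82.4   0.   89.   -7.7]
(399, 223, 2, 3)
0.09 [ 0.4171 -0.3339] [ 0.4206 -0.3487] [-3.4 14.8] 0.0005647762487941892 0.0006809431953974303
0.095 [ 0.417  -0.3324] [ 0.4168 -0.3394] [0.2 7. ] 0.0005852921764428996 0.0006747043580929757
0.1 [ 0.4169 -0.3308] [ 0.4129 -0.33  ] [ 3.9 -0.8] 0.0006060948835124513 0.0006684686374477188
0.105 [ 0.4168 -0.3292] [ 0.4091 -0.3207] [ 7.6 -8.5] 0.0006271002160656749 0.000662236050689852
0.11 [ 0.4166 -0.3276] [ 0.4053 -0.3113] [ 11.3 -16.3] 0.0006482368554742614 0.0006560066145429364$[0]: bad value
$[0]: bad value
$[0]: bad value
```

View pics/side1.png

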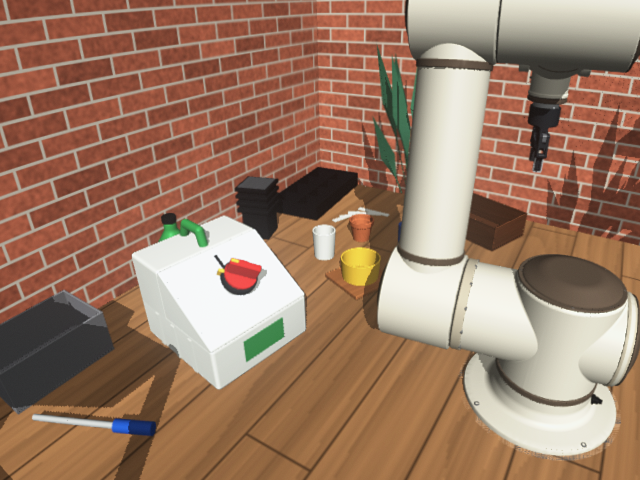

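The arm had not moved because the rows were refused, so the picture is unchanged and blue is still hidden near (402,228). I'll retry with all six keys per row.

```bash
python3 -m pendant '[{"dx":0.98,"dy":-0.36,"dz":0.06,"ax":0,"ay":0,"az":0},{"dx":0.98,"dy":-0.36,"dz":0.06,"ax":0,"ay":0,"az":0},{"dx":0.98,"dy":-0.36,"dz":0.06,"ax":0,"ay":0,"az":0},{"dx":0.98,"dy":-0.36,"dz":0.06,"ax":0,"ay":0,"az":0},{"dx":0.98,"dy":-0.36,"dz":0.06,"ax":0,"ay":0,"az":0},{"dx":0.98,"dy":-0.36,"dz":0.06,"ax":0,"ay":0,"az":0},{"dx":0.98,"dy":-0.36,"dz":0.06,"ax":0,"ay":0,"az":0},{"dx":0.98,"dy":-0.36,"dz":0.06,"ax":0,"ay":0,"az":0}]' 1 40
python3 go.py .611 -.226 .215
```

```text
clock: 0.82
eef_pos: [0.3563, -0.4085, 0.2307]
eef_rot: [-180.0, 0.0, 15.2]
contact_force: [-0.9, -0.7, -0.4]
opening: 0.0855
grip_force: 0.0
units [ 9.79 -3.64  0.52] n 10.0 pos [ 0.3563 -0.4085  0.2307] [-180.     0.    15.2] F [-0.9 -0.7 -0.4] op 0.0855 t 0.8167 [-57.1   5.   88.1   0.   86.9  17.7]
```

```bash
python3 -m pendant '[{"dx":0.98,"dy":-0.36,"dz":0.05,"ax":0,"ay":0,"az":0},{"dx":0.98,"dy":-0.36,"dz":0.05,"ax":0,"ay":0,"az":0},{"dx":0.98,"dy":-0.36,"dz":0.05,"ax":0,"ay":0,"az":0},{"dx":0.98,"dy":-0.36,"dz":0.05,"ax":0,"ay":0,"az":0},{"dx":0.98,"dy":-0.36,"dz":0.05,"ax":0,"ay":0,"az":0},{"dx":0.98,"dy":-0.36,"dz":0.05,"ax":0,"ay":0,"az":0},{"dx":0.98,"dy":-0.36,"dz":0.05,"ax":0,"ay":0,"az":0},{"dx":0.98,"dy":-0.36,"dz":0.05,"ax":0,"ay":0,"az":0}]' | head -2
python3 -m pendant '[{"dx":0.9,"dy":-0.36,"dz":0.05,"ax":0,"ay":0,"az":0},{"dx":0.9,"dy":-0.36,"dz":0.05,"ax":0,"ay":0,"az":0},{"dx":0,"dy":0,"dz":0,"ax":0,"ay":0,"az":0},{"dx":0,"dy":0,"dz":0,"ax":0,"ay":0,"az":0}]' | head -2
python3 go.py .611 -.226 .068
python3 - <<'E'
from h import *
from workcell import r
s=r.grab_frame("side");cv2.imwrite("pics/side2.png",s["pixels"][:,:,::-1]);pickle.dump(s,open("s1.pkl","wb"))
bs=mask(s,(105,120,30),(125,255,255),(350,190,480,300))
q=max(cv2.findContours(bs,0,1)[0],key=cv2.contourArea);print(cv2.boundingRect(q))
t=pickle.load(open("f0.pkl","rb"))["top"];bt=mask(t,(105,120,30),(125,255,255),(440,280,490,320))
for z in np.arange(.09,.111,.005):
    c,e=far(t,bt,z,.021);g,h=far(s,bs,z,.021);print(round(z,3),c.round(4),g.round(4),((c-g)*1e3).round(1),e,h)
E
```

```text
clock: 1.48
eef_pos: [0.5606, -0.2632, 0.2186]
clock: 1.82
eef_pos: [0.6066, -0.2283, 0.215]
units [ 0.17 -0.03  4.9 ] n 5.0 pos [ 0.6066 -0.2283  0.215 ] [-1.799e+02  1.000e-01  1.530e+01] F [-0.7 -0.9 -0.2] op 0.0854 t 1.8167 [-27.4  18.   74.4   0.   87.7  47.2]
(398, 233, 6, 26)
0.09 [ 0.4171 -0.3339] [ 0.3991 -0.2972] [ 18.1 -36.8] 0.0005647762487941892 0.0006079770537145622
0.095 [ 0.417  -0.3324] [ 0.3955 -0.2883] [ 21.5 -44. ] 0.0005852921764428996 0.0006006473570685482
0.1 [ 0.4169 -0.3308] [ 0.3918 -0.2795] [ 25.  -51.3] 0.0006060948835124513 0.0005933525194273337
0.105 [ 0.4168 -0.3292] [ 0.3882 -0.2706] [ 28.5 -58.5] 0.0006271002160656749 0.0005860925085401572
0.11 [ 0.4166 -0.3276] [ 0.3846 -0.2618] [ 32.  -65.8] 0.0006482368554742614 0.0005788672924037589
```

View pics/side2.png

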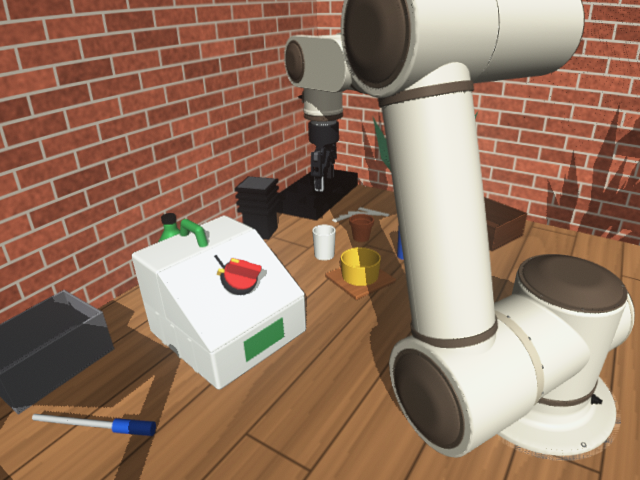

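Side view: gripper is over the white cup (324,241). Blue is still mostly hidden (sliver at (401,245)), so I'll measure it later. Descending on white.

```bash
python3 -m pendant '[{"dx":0.1,"dy":0,"dz":0.9,"ax":0,"ay":0,"az":0},{"dx":0.05,"dy":-0.02,"dz":0.9,"ax":0,"ay":0,"az":0},{"dx":0,"dy":0,"dz":0.9,"ax":0,"ay":0,"az":0},{"dx":0,"dy":0,"dz":0.8,"ax":0,"ay":0,"az":0},{"dx":0,"dy":0,"dz":0.8,"ax":0,"ay":0,"az":0},{"dx":0,"dy":0,"dz":0.6,"ax":0,"ay":0,"az":0},{"dx":0,"dy":0,"dz":0,"ax":0,"ay":0,"az":0},{"dx":0,"dy":0,"dz":0,"ax":0,"ay":0,"az":0}]'
python3 go.py .611 -.226 .068
python3 -m pendant '[{"dx":0,"dy":0,"dz":0,"ax":0,"ay":0,"az":0},{"dx":0,"dy":0,"dz":0,"ax":0,"ay":0,"az":0},{"dx":0,"dy":0,"dz":0,"ax":0,"ay":0,"az":0},{"dx":0,"dy":0,"dz":0,"ax":0,"ay":0,"az":0},{"dx":0,"dy":0,"dz":0,"ax":0,"ay":0,"az":0},{"dx":0,"dy":0,"dz":0,"ax":0,"ay":0,"az":0}]' 0.5 30
python3 go.py .466 -.167 .170
```

```text
clock: 2.53
eef_pos: [0.6093, -0.2283, 0.0688]
eef_rot: [-180.0, 0.1, 15.2]
contact_force: [1.0, -0.2, 0.7]
opening: 0.0853
grip_force: 0.0
units [ 0.07 -0.06  0.03] n 1.0 pos [ 0.6093 -0.2283  0.0688] [-1.80e+02  1.00e-01  1.52e+01] F [ 1.  -0.2  0.7] op 0.0853 t 2.5333 [-27.3  23.8  84.1  -0.   72.2  47.5]
clock: 3.03
eef_pos: [0.6109, -0.228, 0.0711]
eef_rot: [179.9, -0.1, 15.2]
contact_force: [-2.2, 2.0, 7.5]
opening: 0.0626
grip_force: 31.3
units [-4.12 -3.22 -3.31] n 5.0 pos [ 0.6109 -0.228   0.0711] [ 1.799e+02 -1.000e-01  1.520e+01] F [-2.2  2.   7.5] op 0.0626 t 3.0333 [-27.2  23.7  83.9   0.   72.2  47.5]
```

```bash
python3 -m pendant '[{"dx":0,"dy":0,"dz":-0.5,"ax":0,"ay":0,"az":0},{"dx":0,"dy":0,"dz":-0.9,"ax":0,"ay":0,"az":0},{"dx":0,"dy":0,"dz":-0.9,"ax":0,"ay":0,"az":0},{"dx":-0.4,"dy":-0.3,"dz":-0.9,"ax":0,"ay":0,"az":0},{"dx":-0.8,"dy":-0.6,"dz":-0.3,"ax":0,"ay":0,"az":0},{"dx":-0.8,"dy":-0.6,"dz":0,"ax":0,"ay":0,"az":0},{"dx":-0.8,"dy":-0.6,"dz":0,"ax":0,"ay":0,"az":0},{"dx":-0.8,"dy":-0.6,"dz":0,"ax":0,"ay":0,"az":0}]'
python3 -m pendant '[{"dx":-0.4,"dy":-0.4,"dz":0,"ax":0,"ay":0,"az":0},{"dx":0,"dy":0,"dz":0,"ax":0,"ay":0,"az":0},{"dx":0,"dy":0,"dz":0,"ax":0,"ay":0,"az":0}]'
python3 go.py .466 -.167 .090
python3 - <<'E'
from h import *
from workcell import r
a=r.grab_frame("side")["pixels"][150:330,250:460,::-1]
b=r.grab_frame("top")["pixels"][150:330,330:540,::-1]
cv2.imwrite("pics/w3.png",cv2.resize(np.hstack([a,b]),(798,342)))
E
```

```text
clock: 3.7
eef_pos: [0.4835, -0.1775, 0.1751]
eef_rot: [179.9, -0.1, 15.2]
contact_force: [0.3, 0.3, -0.3]
opening: 0.062
grip_force: 33.1
clock: 3.95
eef_pos: [0.4699, -0.1695, 0.1754]
eef_rot: [179.9, -0.1, 15.2]
contact_force: [-0.1, -0.6, 0.1]
opening: 0.0623
grip_force: 33.1
units [-0.11 -0.12  2.85] n 3.0 pos [ 0.4699 -0.1695  0.1754] [ 1.799e+02 -1.000e-01  1.520e+01] F [-0.1 -0.6  0.1] op 0.0623 t 3.95 [-28.7   1.5  98.3   0.   80.1  46.1]
```

View pics/w3.png

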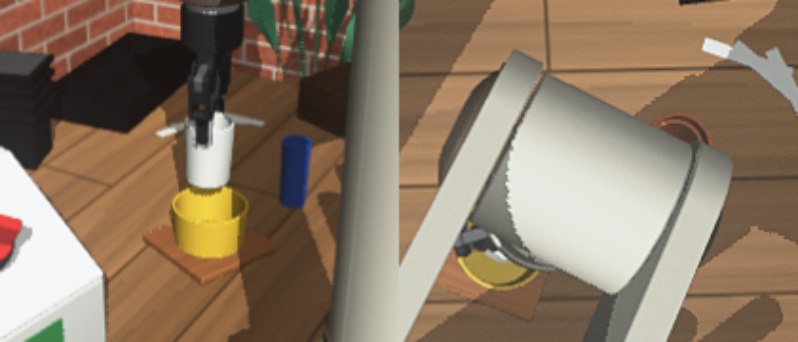

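The left crop shows the white cup held upright over the yellow one, and blue fully visible at full-frame px ≈(405,240). Lowering white while measuring blue.

```bash
python3 - <<'E'
from h import *
from workcell import r
s=r.grab_frame("side")
bs=mask(s,(105,120,30),(125,255,255),(370,190,440,300))
q=max(cv2.findContours(bs,0,1)[0],key=cv2.contourArea);print(cv2.boundingRect(q))
t=pickle.load(open("f0.pkl","rb"))["top"];bt=mask(t,(105,120,30),(125,255,255),(440,280,490,320))
for z in np.arange(.09,.111,.005):
    c,e=far(t,bt,z,.021);g,h=far(s,bs,z,.021);print(round(z,3),c.round(4),g.round(4),((c-g)*1e3).round(1),round(e,4),round(h,4))
E
python3 -m pendant '[{"dx":-0.06,"dy":-0.06,"dz":0.6,"ax":0,"ay":0,"az":0},{"dx":-0.05,"dy":-0.06,"dz":0.7,"ax":0,"ay":0,"az":0},{"dx":0,"dy":0,"dz":0.7,"ax":0,"ay":0,"az":0},{"dx":0,"dy":0,"dz":0.5,"ax":0,"ay":0,"az":0},{"dx":0,"dy":0,"dz":0.3,"ax":0,"ay":0,"az":0},{"dx":0,"dy":0,"dz":0,"ax":0,"ay":0,"az":0},{"dx":0,"dy":0,"dz":0,"ax":0,"ay":0,"az":0}]'
python3 go.py .466 -.167 .088
```

```text
(398, 221, 16, 38)
0.09 [ 0.4171 -0.3339] [ 0.423 -0.348] [-5.9 14.1] 0.0006 0.0009
0.095 [ 0.417  -0.3324] [ 0.4193 -0.3385] [-2.3  6.1] 0.0006 0.001
0.1 [ 0.4169 -0.3308] [ 0.4155 -0.3289] [ 1.4 -1.9] 0.0006 0.001
0.105 [ 0.4168 -0.3292] [ 0.4117 -0.3193] [ 5.  -9.9] 0.0006 0.001
0.11 [ 0.4166 -0.3276] [ 0.4082 -0.3096] [  8.5 -18. ] 0.0006 0.0012
clock: 4.68
eef_pos: [0.4661, -0.1671, 0.0898]
eef_rot: [-180.0, 0.0, 15.2]
contact_force: [-0.1, 0.4, -0.0]
opening: 0.0618
grip_force: 32.8
units [-0.   -0.    0.06] n 1.0 pos [ 0.4661 -0.1671  0.0898] [-180.     0.    15.2] F [-0.1  0.4 -0. ] op 0.0618 t 4.6833 [-28.6   5.4 104.7   0.   69.9  46.1]
```

```bash
python3 -m pendant '[{"dx":0,"dy":0,"dz":0.07,"ax":0,"ay":0,"az":0},{"dx":0,"dy":0,"dz":0,"ax":0,"ay":0,"az":0},{"dx":0,"dy":0,"dz":0,"ax":0,"ay":0,"az":0}]'
python3 -m pendant '[{"dx":0,"dy":0,"dz":0,"ax":0,"ay":0,"az":0},{"dx":0,"dy":0,"dz":0,"ax":0,"ay":0,"az":0},{"dx":0,"dy":0,"dz":0,"ax":0,"ay":0,"az":0},{"dx":0,"dy":0,"dz":0,"ax":0,"ay":0,"az":0},{"dx":0,"dy":0,"dz":-0.3,"ax":0,"ay":0,"az":0},{"dx":0,"dy":0,"dz":-0.8,"ax":0,"ay":0,"az":0},{"dx":0,"dy":0,"dz":-0.9,"ax":0,"ay":0,"az":0},{"dx":0,"dy":0,"dz":-0.9,"ax":0,"ay":0,"az":0}]' 1
python3 go.py .417 -.331 .190
```

```text
clock: 4.93
eef_pos: [0.466, -0.167, 0.0882]
eef_rot: [180.0, -0.0, 15.2]
contact_force: [0.1, -0.1, -0.4]
opening: 0.0619
grip_force: 32.8
clock: 5.6
eef_pos: [0.4655, -0.1667, 0.1765]
eef_rot: [-180.0, 0.0, 15.2]
contact_force: [0.5, -1.3, 0.5]
opening: 0.0855
grip_force: 0.0
units [-3.    4.86 -0.45] n 5.0 pos [ 0.4655 -0.1667  0.1765] [-180.     0.    15.2] F [ 0.5 -1.3  0.5] op 0.0855 t 5.6 [-28.6   1.   98.7   0.   80.4  46.1]
```

```bash
python3 -m pendant '[{"dx":-0.55,"dy":0.9,"dz":-0.3,"ax":0,"ay":0,"az":0},{"dx":-0.55,"dy":0.9,"dz":-0.2,"ax":0,"ay":0,"az":0},{"dx":-0.55,"dy":0.9,"dz":0,"ax":0,"ay":0,"az":0},{"dx":-0.55,"dy":0.9,"dz":0,"ax":0,"ay":0,"az":0},{"dx":-0.55,"dy":0.9,"dz":0,"ax":0,"ay":0,"az":0},{"dx":-0.25,"dy":0.36,"dz":0,"ax":0,"ay":0,"az":0},{"dx":0,"dy":0,"dz":0,"ax":0,"ay":0,"az":0},{"dx":0,"dy":0,"dz":0,"ax":0,"ay":0,"az":0}]'
python3 go.py .417 -.331 .091
python3 - <<'E'
from h import *
from workcell import r
f=r.grab_frame("side")
m=mask(f,(0,0,110),(180,60,255),(335,215,390,262))
q=max(cv2.findContours(m,0,1)[0],key=cv2.contourArea);print(cv2.boundingRect(q))
for z in(.092,.097,.102):print(z,far(f,m,z,.032))
a=f["pixels"][200:300,310:430,::-1];b=r.grab_frame("top")["pixels"][200:300,340:460,::-1]
cv2.imwrite("pics/w4.png",cv2.resize(np.hstack([a,b]),(792,330),interpolation=cv2.INTER_CUBIC))
E
```

```text
clock: 6.27
eef_pos: [0.4171, -0.3313, 0.1901]
eef_rot: [-180.0, -0.0, 15.2]
contact_force: [0.3, 0.7, 0.6]
opening: 0.0853
grip_force: 0.0
units [ 0.   -0.01  3.3 ] n 4.0 pos [ 0.4171 -0.3313  0.1901] [-180.    -0.    15.2] F [0.3 0.7 0.6] op 0.0853 t 6.2667 [-46.8   5.   92.8   0.   82.2  28.1]
(348, 241, 25, 21)
0.092 (array([ 0.4711218 , -0.17222697]), np.float64(0.0008299853674098801))
0.097 (array([ 0.46687597, -0.1640304 ]), np.float64(0.00086188453363205))
0.102 (array([ 0.46263833, -0.15583563]), np.float64(0.0008999589224567489))
```

View pics/w4.png

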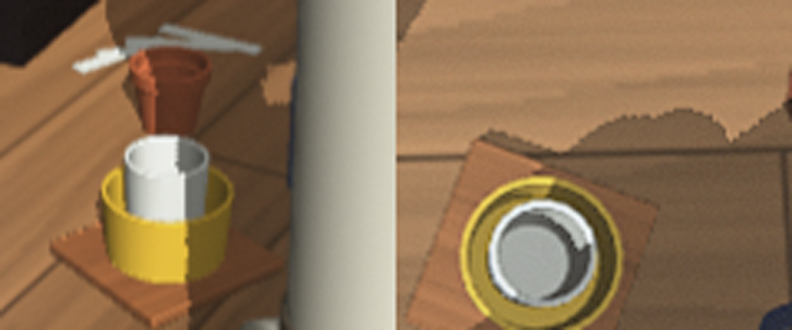

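White stands upright in yellow, with its rim centre in the top view at ≈(383.9,277). Grasping blue and refining the white rim position from the top view.

```bash
python3 - <<'E'
from h import *
from workcell import r
f=r.grab_frame("top")
m=mask(f,(0,0,60),(180,60,255),(366,258,402,294));print(plane(f,[(383.9,277)],.097),far(f,m,.097,.032))
E
python3 -m pendant '[{"dx":0,"dy":0,"dz":0.5,"ax":0,"ay":0,"az":0},{"dx":0,"dy":0,"dz":0.9,"ax":0,"ay":0,"az":0},{"dx":0,"dy":0,"dz":0.9,"ax":0,"ay":0,"az":0},{"dx":0,"dy":0,"dz":0.7,"ax":0,"ay":0,"az":0},{"dx":0,"dy":0,"dz":0.3,"ax":0,"ay":0,"az":0},{"dx":0,"dy":0,"dz":0,"ax":0,"ay":0,"az":0},{"dx":0,"dy":0,"dz":0,"ax":0,"ay":0,"az":0}]'
python3 -m pendant '[{"dx":0,"dy":0,"dz":0,"ax":0,"ay":0,"az":0},{"dx":0,"dy":0,"dz":0,"ax":0,"ay":0,"az":0},{"dx":0,"dy":0,"dz":0,"ax":0,"ay":0,"az":0},{"dx":0,"dy":0,"dz":0,"ax":0,"ay":0,"az":0},{"dx":0,"dy":0,"dz":0,"ax":0,"ay":0,"az":0},{"dx":0,"dy":0,"dz":0,"ax":0,"ay":0,"az":0},{"dx":0,"dy":0,"dz":0,"ax":0,"ay":0,"az":0},{"dx":0,"dy":0,"dz":0,"ax":0,"ay":0,"az":0}]' 0.3 30
python3 go.py .417 -.331 .225
```

```text
[[ 0.46448543 -0.16444871  0.097     ]] (array([ 0.46632526, -0.16474648]), np.float64(0.0005428245910557395))
clock: 7.0
eef_pos: [0.4177, -0.3309, 0.0916]
eef_rot: [180.0, -0.0, 15.3]
contact_force: [0.4, 0.0, 0.8]
opening: 0.0853
grip_force: 0.0
clock: 7.67
eef_pos: [0.4176, -0.3317, 0.0918]
eef_rot: [179.9, -0.0, 15.2]
contact_force: [0.2, -0.1, 7.5]
opening: 0.0411
grip_force: 29.8
units [-0.01 -0.02 -4.44] n 5.0 pos [ 0.4176 -0.3317  0.0918] [179.9  -0.   15.2] F [ 0.2 -0.1  7.5] op 0.0411 t 7.6667 [-46.7   9.5  99.7   0.   70.6  28. ]
```

```bash
python3 -m pendant '[{"dx":0,"dy":0,"dz":-0.5,"ax":0,"ay":0,"az":0},{"dx":0,"dy":0,"dz":-0.9,"ax":0,"ay":0,"az":0},{"dx":0,"dy":0,"dz":-0.9,"ax":0,"ay":0,"az":0},{"dx":0,"dy":0,"dz":-0.9,"ax":0,"ay":0,"az":0},{"dx":0.2,"dy":-0.3,"dz":-0.9,"ax":0,"ay":0,"az":0},{"dx":0.5,"dy":-0.8,"dz":-0.3,"ax":0,"ay":0,"az":0},{"dx":0.5,"dy":-0.8,"dz":0,"ax":0,"ay":0,"az":0},{"dx":0.5,"dy":-0.8,"dz":0,"ax":0,"ay":0,"az":0}]'
python3 -m pendant '[{"dx":0.5,"dy":-0.8,"dz":0,"ax":0,"ay":0,"az":0},{"dx":0.5,"dy":-0.8,"dz":0,"ax":0,"ay":0,"az":0},{"dx":0.3,"dy":-0.6,"dz":0,"ax":0,"ay":0,"az":0},{"dx":0,"dy":0,"dz":0,"ax":0,"ay":0,"az":0},{"dx":0,"dy":0,"dz":0,"ax":0,"ay":0,"az":0},{"dx":0,"dy":0,"dz":0,"ax":0,"ay":0,"az":0}]'
python3 go.py .466 -.1645 .116
python3 - <<'E'
from h import *
from workcell import r
f=r.grab_frame("side");cv2.imwrite("pics/b5.png",cv2.resize(f["pixels"][130:300,290:440,::-1],None,fx=3,fy=3))
bs=mask(f,(105,120,30),(125,255,255),(330,150,400,262));q=max(cv2.findContours(bs,0,1)[0],key=cv2.contourArea);print(cv2.boundingRect(q),cv2.minAreaRect(q))
E
```

```text
clock: 8.33
eef_pos: [0.4454, -0.2389, 0.224]
eef_rot: [179.9, -0.1, 15.2]
contact_force: [0.9, 0.0, -0.5]
opening: 0.0406
grip_force: 30.5
clock: 8.83
eef_pos: [0.4654, -0.1661, 0.223]
eef_rot: [180.0, -0.0, 15.2]
contact_force: [-0.6, 0.0, -0.6]
opening: 0.0411
grip_force: 30.6
units [ 0.03 -0.05  3.57] n 4.0 pos [ 0.4654 -0.1661  0.223 ] [180.   -0.   15.2] F [-0.6  0.  -0.6] op 0.0411 t 8.8333 [-28.6  -0.6  94.8  -0.   85.8  46.2]
(354, 193, 17, 45) ((362.0, 215.0), (44.0, 16.0), 90.0)
```

View pics/b5.png

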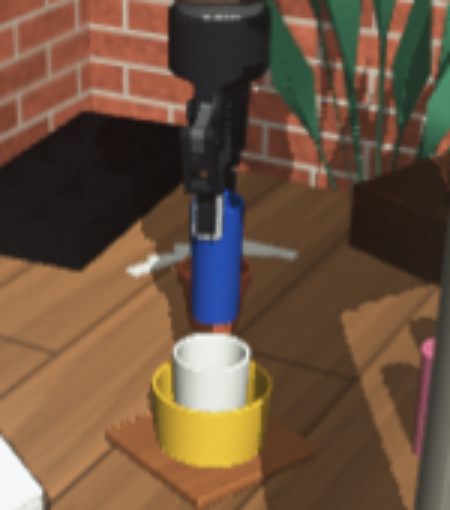

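Blue hangs upright and aligned over the white cup's mouth, with its foot near full-frame (362,236). Lowering and releasing.

```bash
python3 -m pendant '[{"dx":0.03,"dy":-0.05,"dz":0.5,"ax":0,"ay":0,"az":0},{"dx":0,"dy":0,"dz":0.8,"ax":0,"ay":0,"az":0},{"dx":0,"dy":0,"dz":0.8,"ax":0,"ay":0,"az":0},{"dx":0,"dy":0,"dz":0.7,"ax":0,"ay":0,"az":0},{"dx":0,"dy":0,"dz":0.5,"ax":0,"ay":0,"az":0},{"dx":0,"dy":0,"dz":0.2,"ax":0,"ay":0,"az":0},{"dx":0,"dy":0,"dz":0.06,"ax":0,"ay":0,"az":0},{"dx":0,"dy":0,"dz":0,"ax":0,"ay":0,"az":0}]'
python3 go.py .466 -.1645 .1145
```

```text
clock: 9.55
eef_pos: [0.4659, -0.1646, 0.1163]
eef_rot: [-180.0, 0.0, 15.2]
contact_force: [0.4, 0.2, -0.8]
opening: 0.0406
grip_force: 30.6
units [ 0.   -0.    0.06] n 1.0 pos [ 0.4659 -0.1646  0.1163] [-180.     0.    15.2] F [ 0.4  0.2 -0.8] op 0.0406 t 9.55 [-28.4   3.7 103.2   0.   73.1  46.4]
```

```bash
python3 -m pendant '[{"dx":0,"dy":0,"dz":0.06,"ax":0,"ay":0,"az":0},{"dx":0,"dy":0,"dz":0,"ax":0,"ay":0,"az":0},{"dx":0,"dy":0,"dz":0,"ax":0,"ay":0,"az":0}]' | head -2
python3 -m pendant '[{"dx":0,"dy":0,"dz":0,"ax":0,"ay":0,"az":0},{"dx":0,"dy":0,"dz":0,"ax":0,"ay":0,"az":0},{"dx":0,"dy":0,"dz":0,"ax":0,"ay":0,"az":0},{"dx":0,"dy":0,"dz":0,"ax":0,"ay":0,"az":0},{"dx":0,"dy":0,"dz":-0.3,"ax":0,"ay":0,"az":0},{"dx":0,"dy":0,"dz":-0.8,"ax":0,"ay":0,"az":0},{"dx":0,"dy":0,"dz":-1,"ax":0,"ay":0,"az":0},{"dx":0,"dy":0,"dz":-1,"ax":0,"ay":0,"az":0}]' 1
python3 -m pendant '[{"dx":0,"dy":0,"dz":-1,"ax":0,"ay":0,"az":0},{"dx":0,"dy":0,"dz":-1,"ax":0,"ay":0,"az":0},{"dx":0,"dy":0,"dz":0,"ax":0,"ay":0,"az":0}]' 0.6
cat > cap.py <<'E'
# remaining turn & shift to the cap grasp: cap.py out_mm wingdeg [sign]
import sys; from h import *; from workcell import r
out=float(sys.argv[1])/1e3; th=np.radians(float(sys.argv[2])); sg=int(sys.argv[3])
off=np.array([float(v) for v in sys.argv[4:7]] or [0,0,0])
y=np.radians(-9.8); xt=np.array([np.cos(y),np.sin(y),0]); yt=np.array([-np.sin(y),np.cos(y),0]); ez=np.array([0,0,1.])
b=np.radians(35); a=-np.sin(b)*xt+np.cos(b)*ez; u=np.cos(b)*xt+np.sin(b)*ez
w=np.cos(th)*u+np.sin(th)*yt; z=-a; x=sg*w; M=np.c_[x,np.cross(z,x),z]
g=np.array([.5202,.1832,.2142])+off-.012*a+out*a
s=r.get_state(); C=rot(s["eef_rot"])
rv=R.from_matrix(C.T@M).as_rotvec(degrees=True)/6
print("turn units",rv.round(2),"rows",np.ceil(np.linalg.norm(rv)/1.15),"| shift after turn",(M.T@(g-s["eef_pos"])/.03).round(2),"shift now",(C.T@(g-s["eef_pos"])/.03).round(2),"goal",g.round(4),"pos",s["eef_pos"].round(4),s["joints"].round(0),"F",s["contact_force"].round(1),"T",s["torque"].round(2),"op",round(s["opening"],4),"t",round(s["clock"],2))
E
python3 cap.py 100 45.6 1; python3 cap.py 100 45.6 -1
python3 - <<'E'
from h import *
from workcell import r
f=r.grab_frame("side");bs=mask(f,(105,120,30),(125,255,255),(330,200,400,290));q=max(cv2.findContours(bs,0,1)[0],key=cv2.contourArea);print(cv2.boundingRect(q),far(f,bs,.122,.021))
E
```

```text
clock: 9.8
eef_pos: [0.4662, -0.1642, 0.1149]
clock: 10.47
eef_pos: [0.4656, -0.1638, 0.2088]
eef_rot: [-180.0, 0.0, 15.2]
contact_force: [0.5, -0.9, -0.0]
opening: 0.0852
grip_force: 0.0
clock: 10.72
eef_pos: [0.4671, -0.1646, 0.2737]
eef_rot: [179.7, -0.3, 15.2]
contact_force: [1.6, 0.1, 0.7]
opening: 0.0522
grip_force: 0.0
turn units [-3.33  4.74 -3.32] rows 6.0 | shift after turn [ 7.45 -9.15 -1.44] shift now [  3.23 -11.43  -0.46] goal [0.4705 0.1918 0.2863] pos [ 0.4671 -0.1646  0.2737] [-28.  -2.  90.   0.  91.  46.] F [1.6 0.1 0.7] T [-0.03 -0.02 -0.02] op 0.0522 t 10.72
turn units [ 6.6   4.63 25.49] rows 24.0 | shift after turn [-7.45  9.15 -1.44] shift now [  3.23 -11.43  -0.46] goal [0.4705 0.1918 0.2863] pos [ 0.4671 -0.1646  0.2737] [-28.  -2.  90.   0.  91.  46.] F [1.6 0.1 0.7] T [-0.03 -0.02 -0.02] op 0.0522 t 10.72
(353, 235, 16, 18) (array([ 0.46430879, -0.16193756]), np.float64(0.00047547459004422017))
```

```bash
python3 -m pendant '[{"dx":0,"dy":0,"dz":0,"ax":-0.476,"ay":0.677,"az":-0.474},{"dx":0,"dy":0,"dz":0,"ax":-0.476,"ay":0.677,"az":-0.474},{"dx":0,"dy":0,"dz":0,"ax":-0.476,"ay":0.677,"az":-0.474},{"dx":0,"dy":0,"dz":0,"ax":-0.476,"ay":0.677,"az":-0.474},{"dx":0,"dy":0,"dz":0,"ax":-0.476,"ay":0.677,"az":-0.474},{"dx":0,"dy":0,"dz":0,"ax":-0.476,"ay":0.677,"az":-0.474},{"dx":0,"dy":0,"dz":0,"ax":-0.476,"ay":0.677,"az":-0.474},{"dx":0,"dy":0,"dz":0,"ax":0,"ay":0,"az":0}]'
python3 cap.py 100 45.6 1
python3 -m pendant '[{"dx":0.62,"dy":-0.76,"dz":-0.12,"ax":0,"ay":0,"az":0},{"dx":0.62,"dy":-0.76,"dz":-0.12,"ax":0,"ay":0,"az":0},{"dx":0.62,"dy":-0.76,"dz":-0.12,"ax":0,"ay":0,"az":0},{"dx":0.62,"dy":-0.76,"dz":-0.12,"ax":0,"ay":0,"az":0},{"dx":0.62,"dy":-0.76,"dz":-0.12,"ax":0,"ay":0,"az":0},{"dx":0.62,"dy":-0.76,"dz":-0.12,"ax":0,"ay":0,"az":0},{"dx":0.62,"dy":-0.76,"dz":-0.12,"ax":0,"ay":0,"az":0},{"dx":0,"dy":0,"dz":0,"ax":0,"ay":0,"az":0}]'
python3 cap.py 100 45.6 1
```

```text
clock: 11.43
eef_pos: [0.4645, -0.1635, 0.2657]
eef_rot: [153.7, -23.6, 41.5]
contact_force: [-0.3, -0.3, -0.5]
opening: 0.0512
grip_force: 0.0
turn units [-0.05  0.01  0.01] rows 1.0 | shift after turn [ 7.6  -8.97 -1.61] shift now [ 7.6  -8.97 -1.57] goal [0.4705 0.1918 0.2863] pos [ 0.4645 -0.1635  0.2657] [-39. -23. 114.  19.  59.  10.] F [-0.3 -0.3 -0.5] T [ 0.07  0.26 -0.02] op 0.0512 t 11.43
clock: 12.1
eef_pos: [0.4679, 0.0482, 0.2759]
eef_rot: [154.0, -23.5, 41.4]
contact_force: [0.2, 0.4, -1.4]
opening: 0.0513
grip_force: 0.0
turn units [-0.09  0.03  0.  ] rows 1.0 | shift after turn [ 3.1 -3.6 -0.7] shift now [ 3.1  -3.6  -0.68] goal [0.4705 0.1918 0.2863] pos [0.4679 0.0482 0.2759] [ -0. -25. 114.  -6.  57.  56.] F [ 0.2  0.4 -1.4] T [0.07 0.21 0.01] op 0.0513 t 12.1
```

```bash
python3 -m pendant '[{"dx":0.62,"dy":-0.72,"dz":-0.14,"ax":0,"ay":0,"az":0},{"dx":0.62,"dy":-0.72,"dz":-0.14,"ax":0,"ay":0,"az":0},{"dx":0.62,"dy":-0.72,"dz":-0.14,"ax":0,"ay":0,"az":0},{"dx":0.62,"dy":-0.72,"dz":-0.14,"ax":0,"ay":0,"az":0},{"dx":0.62,"dy":-0.72,"dz":-0.14,"ax":0,"ay":0,"az":0},{"dx":0,"dy":0,"dz":0,"ax":-0.09,"ay":0,"az":0},{"dx":0,"dy":0,"dz":0,"ax":0,"ay":0,"az":0}]'
python3 cap.py 2 45.6 1
python3 - <<'E'
from h import *
from workcell import r
a=r.grab_frame("side")["pixels"][190:310,180:300,::-1];b=r.grab_frame("top")["pixels"][180:300,150:270,::-1]
cv2.imwrite("pics/c6.png",cv2.resize(np.hstack([a,b]),(792,396),interpolation=cv2.INTER_CUBIC))
E
```

```text
clock: 12.68
eef_pos: [0.4707, 0.1882, 0.2858]
eef_rot: [153.3, -23.4, 41.3]
contact_force: [0.5, -0.4, 0.4]
opening: 0.0514
grip_force: 0.0
turn units [ 0.03  0.05 -0.  ] rows 1.0 | shift after turn [ 0.07 -0.09  3.24] shift now [ 0.09 -0.1   3.24] goal [0.5259 0.1822 0.206 ] pos [0.4707 0.1882 0.2858] [ 25. -17. 108. -22.  61.  85.] F [ 0.5 -0.4  0.4] T [ 0.04  0.3  -0.01] op 0.0514 t 12.68
```

View pics/c6.png

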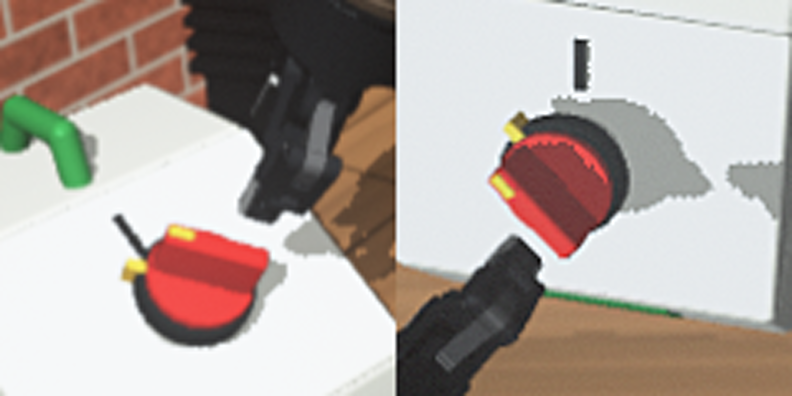

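The gripper is 10 cm off the cap along its axis and lined up with the wing (side (200,275), top (555,205) in the crop). j6 = 85 leaves little room for about 65° more turn, so I'll flip it half a turn first.

```bash
for i in 1; do :; done
python3 -m pendant '[{"dx":0,"dy":0,"dz":0,"ax":0,"ay":0,"az":-1},{"dx":0,"dy":0,"dz":0,"ax":0,"ay":0,"az":-1},{"dx":0,"dy":0,"dz":0,"ax":0,"ay":0,"az":-1},{"dx":0,"dy":0,"dz":0,"ax":0,"ay":0,"az":-1},{"dx":0,"dy":0,"dz":0,"ax":0,"ay":0,"az":-1},{"dx":0,"dy":0,"dz":0,"ax":0,"ay":0,"az":-1},{"dx":0,"dy":0,"dz":0,"ax":0,"ay":0,"az":-1},{"dx":0,"dy":0,"dz":0,"ax":0,"ay":0,"az":-1}]'|head -3
python3 -m pendant '[{"dx":0,"dy":0,"dz":0,"ax":0,"ay":0,"az":-1},{"dx":0,"dy":0,"dz":0,"ax":0,"ay":0,"az":-1},{"dx":0,"dy":0,"dz":0,"ax":0,"ay":0,"az":-1},{"dx":0,"dy":0,"dz":0,"ax":0,"ay":0,"az":-1},{"dx":0,"dy":0,"dz":0,"ax":0,"ay":0,"az":-1},{"dx":0,"dy":0,"dz":0,"ax":0,"ay":0,"az":-1},{"dx":0,"dy":0,"dz":0,"ax":0,"ay":0,"az":-1},{"dx":0,"dy":0,"dz":0,"ax":0,"ay":0,"az":-1}]'|head -3
python3 -m pendant '[{"dx":0,"dy":0,"dz":0,"ax":0,"ay":0,"az":-1},{"dx":0,"dy":0,"dz":0,"ax":0,"ay":0,"az":-1},{"dx":0,"dy":0,"dz":0,"ax":0,"ay":0,"az":-1},{"dx":0,"dy":0,"dz":0,"ax":0,"ay":0,"az":-1},{"dx":0,"dy":0,"dz":0,"ax":0,"ay":0,"az":-1},{"dx":0,"dy":0,"dz":0,"ax":0,"ay":0,"az":-1},{"dx":0,"dy":0,"dz":0,"ax":0,"ay":0,"az":-1},{"dx":0,"dy":0,"dz":0,"ax":0,"ay":0,"az":-1}]'|head -3
python3 -m pendant '[{"dx":0,"dy":0,"dz":0,"ax":0,"ay":0,"az":-1},{"dx":0,"dy":0,"dz":0,"ax":0,"ay":0,"az":-1},{"dx":0,"dy":0,"dz":0,"ax":0,"ay":0,"az":-1},{"dx":0,"dy":0,"dz":0,"ax":0,"ay":0,"az":-1},{"dx":0,"dy":0,"dz":0,"ax":0,"ay":0,"az":-1},{"dx":0,"dy":0,"dz":0,"ax":0,"ay":0,"az":-1},{"dx":0,"dy":0,"dz":0,"ax":0,"ay":0,"az":0},{"dx":0,"dy":0,"dz":0,"ax":0,"ay":0,"az":0}]'|head -3
python3 cap.py 2 45.6 -1
```

```text
clock: 13.45
eef_pos: [0.4709, 0.1853, 0.2863]
eef_rot: [145.1, 2.4, 83.0]
clock: 14.12
eef_pos: [0.4709, 0.1854, 0.2863]
eef_rot: [156.8, 26.9, 126.1]
clock: 14.78
eef_pos: [0.4709, 0.1853, 0.2863]
eef_rot: [-172.9, 34.3, -178.1]
clock: 15.45
eef_pos: [0.4708, 0.1858, 0.2863]
eef_rot: [-153.4, 23.6, -139.0]
turn units [-0.04 -0.04 -0.06] rows 1.0 | shift after turn [-0.11  0.16  3.24] shift now [-0.13  0.18  3.24] goal [0.5259 0.1822 0.206 ] pos [0.4708 0.1858 0.2863] [ 24. -17. 108. -22.  61. -95.] F [-0.4  0.5  0.6] T [ 0.08  0.24 -0.03] op 0.0513 t 15.45
```

```bash
python3 -m pendant '[{"dx":-0.06,"dy":0.09,"dz":0.4,"ax":-0.04,"ay":-0.04,"az":-0.06},{"dx":-0.06,"dy":0.08,"dz":0.6,"ax":0,"ay":0,"az":0},{"dx":0,"dy":0,"dz":0.6,"ax":0,"ay":0,"az":0},{"dx":0,"dy":0,"dz":0.5,"ax":0,"ay":0,"az":0},{"dx":0,"dy":0,"dz":0,"ax":0,"ay":0,"az":0},{"dx":0,"dy":0,"dz":0,"ax":0,"ay":0,"az":0}]'
python3 cap.py 2 45.6 -1
python3 - <<'E'
from h import *
from workcell import r
a=r.grab_frame("side")["pixels"][200:300,190:290,::-1];b=r.grab_frame("top")["pixels"][190:290,150:250,::-1]
cv2.imwrite("pics/c7.png",cv2.resize(np.hstack([a,b]),(800,400),interpolation=cv2.INTER_CUBIC))
E
```

```text
clock: 15.95
eef_pos: [0.5063, 0.1863, 0.2335]
eef_rot: [-153.5, 23.5, -138.5]
contact_force: [-0.5, -0.4, 0.0]
opening: 0.0507
grip_force: 0.0
turn units [ 0.01 -0.01  0.02] rows 1.0 | shift after turn [ 0.   -0.03  1.13] shift now [ 0.   -0.03  1.13] goal [0.5259 0.1822 0.206 ] pos [0.5063 0.1863 0.2335] [ 22. -11. 110. -22.  53. -95.] F [-0.5 -0.4  0. ] T [ 0.04  0.27 -0.07] op 0.0507 t 15.95
```

View pics/c7.png

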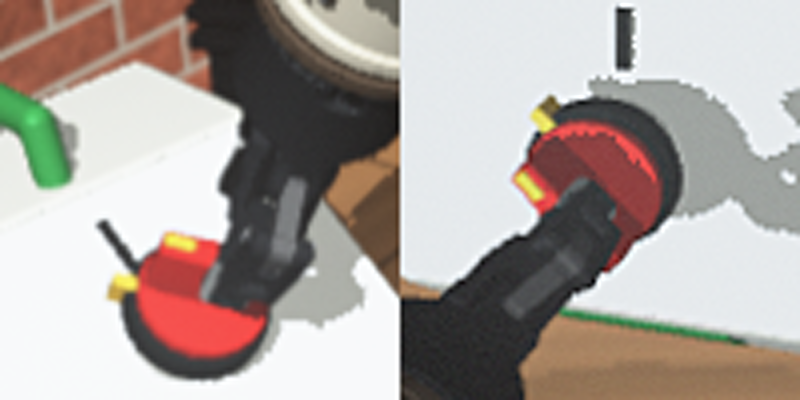

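The fingers straddle the wing squarely in both views (crop (215,290) side, (590,200) top). Advancing and closing.

```bash
python3 -m pendant '[{"dx":0,"dy":-0.02,"dz":0.4,"ax":0,"ay":0,"az":0},{"dx":0,"dy":-0.01,"dz":0.4,"ax":0,"ay":0,"az":0},{"dx":0,"dy":0,"dz":0.3,"ax":0,"ay":0,"az":0},{"dx":0,"dy":0,"dz":0,"ax":0,"ay":0,"az":0},{"dx":0,"dy":0,"dz":0,"ax":0,"ay":0,"az":0}]'
python3 cap.py 2 45.6 -1
python3 -m pendant '[{"dx":0,"dy":0,"dz":0,"ax":0,"ay":0,"az":0},{"dx":0,"dy":0,"dz":0,"ax":0,"ay":0,"az":0},{"dx":0,"dy":0,"dz":0,"ax":0,"ay":0,"az":0},{"dx":0,"dy":0,"dz":0,"ax":0,"ay":0,"az":0},{"dx":0,"dy":0,"dz":0,"ax":0,"ay":0,"az":0},{"dx":0,"dy":0,"dz":0,"ax":0,"ay":0,"az":0},{"dx":0,"dy":0,"dz":0,"ax":0,"ay":0,"az":0}]' 0 70
python3 cap.py 2 45.6 -1
```

```text
clock: 16.47
eef_pos: [0.5253, 0.1831, 0.2075]
eef_rot: [-153.4, 23.6, -138.3]
contact_force: [-1.2, -0.6, -0.5]
opening: 0.0514
grip_force: 0.0
turn units [0.01 0.   0.04] rows 1.0 | shift after turn [ 0.02 -0.01  0.05] shift now [ 0.02 -0.01  0.05] goal [0.5259 0.1822 0.206 ] pos [0.5253 0.1831 0.2075] [ 20.  -8. 110. -22.  49. -95.] F [-1.2 -0.6 -0.5] T [ 0.02  0.29 -0.02] op 0.0514 t 16.47
clock: 17.05
eef_pos: [0.5255, 0.1831, 0.2082]
eef_rot: [-153.3, 23.6, -138.2]
contact_force: [-4.3, -3.2, 6.4]
opening: 0.0127
grip_force: 68.8
turn units [0.01 0.01 0.05] rows 1.0 | shift after turn [0.04 0.   0.07] shift now [0.04 0.   0.07] goal [0.5259 0.1822 0.206 ] pos [0.5255 0.1831 0.2082] [ 20.  -9. 110. -22.  49. -95.] F [-4.3 -3.2  6.4] T [-0.39  0.25 -0.38] op 0.0127 t 17.05
```

```bash
cat > mon.py <<'E'
from h import *; from workcell import r
y=np.radians(-9.8); xt=np.array([np.cos(y),np.sin(y),0]); yt=np.array([-np.sin(y),np.cos(y),0]); ez=np.array([0,0,1.])
b=np.radians(35); a=-np.sin(b)*xt+np.cos(b)*ez; u=np.cos(b)*xt+np.sin(b)*ez
s=r.get_state(); C=rot(s["eef_rot"]); w=-C[:,0]
print("wing deg",np.degrees(np.arctan2(w@yt,w@u)).round(2),"T axis",round(s["torque"]@a,3),"tilt",np.degrees(np.arccos(-C[:,2]@a)).round(1),"F",s["contact_force"].round(1),"tau6",s["tau"][5].round(3),"j6",s["joints"][5].round(2),"op",round(s["opening"],4),"t",round(s["clock"],2))
E
python3 mon.py
python3 -m pendant '[{"dx":0,"dy":0,"dz":0,"ax":0,"ay":0,"az":0.3},{"dx":0,"dy":0,"dz":0,"ax":0,"ay":0,"az":0.5},{"dx":0,"dy":0,"dz":0,"ax":0,"ay":0,"az":0.5},{"dx":0,"dy":0,"dz":0,"ax":0,"ay":0,"az":0.5},{"dx":0,"dy":0,"dz":0,"ax":0,"ay":0,"az":0.5},{"dx":0,"dy":0,"dz":0,"ax":0,"ay":0,"az":0.5},{"dx":0,"dy":0,"dz":0,"ax":0,"ay":0,"az":0.5},{"dx":0,"dy":0,"dz":0,"ax":0,"ay":0,"az":0.2}]' | head -2
python3 mon.py
python3 -m pendant '[{"dx":0,"dy":0,"dz":0,"ax":0,"ay":0,"az":0.4},{"dx":0,"dy":0,"dz":0,"ax":0,"ay":0,"az":0.4},{"dx":0,"dy":0,"dz":0,"ax":0,"ay":0,"az":0.4},{"dx":0,"dy":0,"dz":0,"ax":0,"ay":0,"az":0.4},{"dx":0,"dy":0,"dz":0,"ax":0,"ay":0,"az":0.4},{"dx":0,"dy":0,"dz":0,"ax":0,"ay":0,"az":0.2},{"dx":0,"dy":0,"dz":0,"ax":0,"ay":0,"az":0}]' | head -2
python3 mon.py
```

```text
wing deg 45.87 T axis -0.07 tilt 0.1 F [-4.3 -3.2  6.4] tau6 -0.068 j6 -95.26 op 0.0127 t 17.05
clock: 17.72
eef_pos: [0.5257, 0.1826, 0.2084]
wing deg 24.71 T axis 0.177 tilt 0.1 F [-2.8 -7.8  7. ] tau6 0.471 j6 -74.08 op 0.0125 t 17.72
clock: 18.3
eef_pos: [0.5258, 0.1822, 0.2084]
wing deg 11.61 T axis 0.032 tilt 0.1 F [ -1.8 -11.    9.4] tau6 1.0 j6 -60.98 op 0.0123 t 18.3
```

```bash

python3 -m pendant '[{"dx":0,"dy":0,"dz":0,"ax":0,"ay":0,"az":0.4},{"dx":0,"dy":0,"dz":0,"ax":0,"ay":0,"az":0.4},{"dx":0,"dy":0,"dz":0,"ax":0,"ay":0,"az":0.4}]' | head -1
python3 mon.py
python3 -m pendant '[{"dx":0,"dy":0,"dz":0,"ax":0,"ay":0,"az":0.3},{"dx":0,"dy":0,"dz":0,"ax":0,"ay":0,"az":0.3}]' | head -1
python3 mon.py
python3 -m pendant '[{"dx":0,"dy":0,"dz":0,"ax":0,"ay":0,"az":0.3},{"dx":0,"dy":0,"dz":0,"ax":0,"ay":0,"az":0.3}]' | head -1
python3 mon.py
python3 -m pendant '[{"dx":0,"dy":0,"dz":0,"ax":0,"ay":0,"az":0.3},{"dx":0,"dy":0,"dz":0,"ax":0,"ay":0,"az":0.3}]' | head -1
python3 mon.py
python3 - <<'E'
from h import *
from workcell import r
for n,roi in(("top",(170,205,225,245)),("side",(205,240,270,290))):
    f=r.grab_frame(n);m=mask(f,(20,110,60),(35,255,255),roi)
    k,l,st,c=cv2.connectedComponentsWithStats(m);print(n,[(st[i][4],c[i].round(1).tolist()) for i in range(1,k) if st[i][4]>3])
E
```

```text
clock: 18.55
wing deg 4.39 T axis 0.175 tilt 0.1 F [ -4.  -14.2   9.6] tau6 -1.497 j6 -53.76 op 0.0127 t 18.55
clock: 18.72
wing deg 0.82 T axis 0.204 tilt 0.1 F [ -3.1 -15.3  10.1] tau6 -0.953 j6 -50.18 op 0.0127 t 18.72
clock: 18.88
wing deg -2.78 T axis 0.143 tilt 0.1 F [ -3.1 -15.9   9. ] tau6 -1.042 j6 -46.58 op 0.0129 t 18.88
clock: 19.05
wing deg -6.37 T axis 0.284 tilt 0.1 F [ -4.6 -16.5  10.9] tau6 -0.973 j6 -42.99 op 0.0129 t 19.05
top [(np.int32(34), [199.7, 214.9]), (np.int32(23), [191.7, 234.2])]
side [(np.int32(9), [226.1, 261.6])]
```

```bash
cat > col.py <<'E'
from h import *; from workcell import r
y=np.radians(-9.8); xt=np.array([np.cos(y),np.sin(y),0]); yt=np.array([-np.sin(y),np.cos(y),0]); ez=np.array([0,0,1.])
b=np.radians(35); a=-np.sin(b)*xt+np.cos(b)*ez; u=np.cos(b)*xt+np.sin(b)*ez
def marks(f):
    m=mask(f,(20,110,60),(35,255,255),(170,205,235,245));k,l,st,c=cv2.connectedComponentsWithStats(m)
    g=np.array([.5202,.1832,.2142]);o=[]
    for i in range(1,k):
        if st[i][4]>8:
            for h in(0,.045):
                p=g-h*a; q=plane(f,[c[i]],p@a,a)[0]-p; o.append((h,np.degrees(np.arctan2(q@yt,q@u)).round(1),round(np.linalg.norm(q)*1e3,1)))
    return o
print(marks(pickle.load(open("f0.pkl","rb"))["top"])); print(marks(r.grab_frame("top")))
E
python3 col.py
```

```text
[(0, np.float64(10.2), np.float64(48.0)), (0.045, np.float64(45.7), np.float64(36.0)), (0, np.float64(52.3), np.float64(20.9)), (0.045, np.float64(108.6), np.float64(36.2))]
[(0, np.float64(-15.4), np.float64(60.4)), (0.045, np.float64(-0.4), np.float64(36.8)), (0, np.float64(-4.4), np.float64(19.4)), (0.045, np.float64(106.8), np.float64(15.8))]
```

```bash

python3 -m pendant '[{"dx":0,"dy":0,"dz":0,"ax":0,"ay":0,"az":0.3},{"dx":0,"dy":0,"dz":0,"ax":0,"ay":0,"az":0.3},{"dx":0,"dy":0,"dz":0,"ax":0,"ay":0,"az":0.3}]' | head -1
python3 mon.py
python3 -m pendant '[{"dx":0,"dy":0,"dz":0,"ax":0,"ay":0,"az":0.3},{"dx":0,"dy":0,"dz":0,"ax":0,"ay":0,"az":0.3},{"dx":0,"dy":0,"dz":0,"ax":0,"ay":0,"az":0.3}]' | head -1
python3 mon.py
python3 -m pendant '[{"dx":0,"dy":0,"dz":0,"ax":0,"ay":0,"az":0.3},{"dx":0,"dy":0,"dz":0,"ax":0,"ay":0,"az":0.3},{"dx":0,"dy":0,"dz":0,"ax":0,"ay":0,"az":0.3},{"dx":0,"dy":0,"dz":0,"ax":0,"ay":0,"az":0},{"dx":0,"dy":0,"dz":0,"ax":0,"ay":0,"az":0}]' | head -1
python3 mon.py; python3 col.py | tail -1
```

```text
clock: 19.45
wing deg -11.77 T axis 0.24 tilt 0.1 F [ -4.6 -18.3  11.2] tau6 -1.065 j6 -37.59 op 0.0127 t 19.45
clock: 19.7
wing deg -17.18 T axis -0.011 tilt 0.1 F [ -5.7 -20.3  11.7] tau6 -1.235 j6 -32.18 op 0.0126 t 19.7
clock: 20.12
wing deg -22.51 T axis -0.096 tilt 0.1 F [ -6.7 -20.9  12.3] tau6 0.158 j6 -26.85 op 0.0129 t 20.12
[(0, np.float64(-15.0), np.float64(60.2)), (0.045, np.float64(0.3), np.float64(36.7)), (0, np.float64(-24.0), np.float64(19.1)), (0.045, np.float64(127.8), np.float64(10.7))]
```

```bash

python3 -m pendant '[{"dx":0,"dy":0,"dz":0,"ax":0,"ay":0,"az":0.3},{"dx":0,"dy":0,"dz":0,"ax":0,"ay":0,"az":0.3},{"dx":0,"dy":0,"dz":0,"ax":0,"ay":0,"az":0.2},{"dx":0,"dy":0,"dz":0,"ax":0,"ay":0,"az":0},{"dx":0,"dy":0,"dz":0,"ax":0,"ay":0,"az":0}]' | head -1
python3 mon.py
python3 -m pendant '[{"dx":0,"dy":0,"dz":0,"ax":0,"ay":0,"az":0},{"dx":0,"dy":0,"dz":0,"ax":0,"ay":0,"az":0},{"dx":0,"dy":0,"dz":0,"ax":0,"ay":0,"az":0},{"dx":0,"dy":0,"dz":0,"ax":0,"ay":0,"az":0},{"dx":0,"dy":0,"dz":0,"ax":0,"ay":0,"az":0}]' 0.6
python3 mon.py
python3 -m pendant '[{"dx":0,"dy":0,"dz":-0.3,"ax":0,"ay":0,"az":0},{"dx":0,"dy":0,"dz":-0.6,"ax":0,"ay":0,"az":0},{"dx":0,"dy":0,"dz":-0.8,"ax":0,"ay":0,"az":0},{"dx":0,"dy":0,"dz":-0.9,"ax":0,"ay":0,"az":0},{"dx":0,"dy":0,"dz":-0.9,"ax":0,"ay":0,"az":0},{"dx":0,"dy":0,"dz":-0.4,"ax":0,"ay":0,"az":0},{"dx":0,"dy":0,"dz":0,"ax":0,"ay":0,"az":0},{"dx":0,"dy":0,"dz":0,"ax":0,"ay":0,"az":0}]'
python3 col.py
python3 - <<'E'
from h import *
from workcell import r
s=r.grab_frame("side");t=r.grab_frame("top");o=pickle.load(open("f0.pkl","rb"))
for n,lo,hi,z,rad,rs,rt in(("white",(0,0,60),(180,60,255),.097,.032,(340,220,385,262),(366,258,402,294)),("blue",(105,120,20),(125,255,255),.122,.021,(335,215,390,275),(366,255,402,294))):
    for nm,f,roi in(("side",s,rs),("top",t,rt)):
        try: print(n,nm,far(f,mask(f,lo,hi,roi),z,rad))
        except Exception as e: print(n,nm,e)
for roi in((455,200,500,250),(300,120,345,170)):
    x0,y0,x1,y1=roi;print("bystander diff",np.abs(t["pixels"][y0:y1,x0:x1].astype(int)-o["top"]["pixels"][y0:y1,x0:x1]).mean())
E
```

```text
clock: 20.58
wing deg -27.31 T axis -0.066 tilt 0.1 F [ -7.  -22.2  12.7] tau6 0.139 j6 -22.05 op 0.0129 t 20.58
clock: 21.0
eef_pos: [0.5254, 0.1833, 0.2072]
eef_rot: [162.2, 30.6, 138.0]
contact_force: [-0.1, -0.5, -0.6]
opening: 0.0514
grip_force: 0.0
wing deg -27.3 T axis 0.002 tilt 0.1 F [-0.1 -0.5 -0.6] tau6 0.001 j6 -22.07 op 0.0514 t 21.0
clock: 21.67
eef_pos: [0.4591, 0.1947, 0.3037]
eef_rot: [162.1, 30.6, 138.0]
contact_force: [-0.1, -0.1, -1.6]
opening: 0.0515
grip_force: 0.0
[(0, np.float64(10.2), np.float64(48.0)), (0.045, np.float64(45.7), np.float64(36.0)), (0, np.float64(52.3), np.float64(20.9)), (0.045, np.float64(108.6), np.float64(36.2))]
[(0, np.float64(-14.8), np.float64(59.7)), (0.045, np.float64(0.8), np.float64(36.3)), (0, np.float64(-28.4), np.float64(19.2)), (0.045, np.float64(135.8), np.float64(10.1))]
white side (array([ 0.46689982, -0.16442894]), np.float64(0.0021070038785582163))
white top (array([ 0.466112  , -0.16508863]), np.float64(0.0003936493988201958))
blue side (array([ 0.46461562, -0.16100437]), np.float64(0.00036665978831837523))
blue top (array([ 0.4641581 , -0.16434491]), np.float64(0.0006775590021363576))
bystander diff 16.50325925925926
bystander diff 1.8915555555555557
```

```bash
python3 - <<'E'
from h import *
from workcell import r
t=r.grab_frame("top");s=r.grab_frame("side");o=pickle.load(open("f0.pkl","rb"))
for n,f,roi in(("t0",o["top"],(450,195,505,255)),("t",t,(450,195,505,255)),("s0",o["side"],(345,208,378,243)),("s",s,(345,208,378,243))):
    m=mask(f,(3,150,40),(11,255,255),roi);q=max(cv2.findContours(m,0,1)[0],key=cv2.contourArea);print(n,cv2.boundingRect(q))
E
python3 mon.py; python3 col.py | tail -1
```

```text
wing deg -27.3 T axis -0.023 tilt 0.1 F [-0.4 -0.3 -0.3] tau6 -0.002 j6 -21.98 op 0.0513 t 21.92
[(0, np.float64(-14.8), np.float64(59.7)), (0.045, np.float64(0.8), np.float64(36.3)), (0, np.float64(-28.4), np.float64(19.2)), (0.045, np.float64(135.8), np.float64(10.1))]Traceback (most recent call last):
  File "<stdin>", line 5, in <module>
ValueError: max() iterable argument is empty
```

```bash
python3 - <<'E'
from h import *
from workcell import r
t=r.grab_frame("top");s=r.grab_frame("side");o=pickle.load(open("f0.pkl","rb"))
for n,f,roi in(("t0",o["top"],(450,195,505,255)),("t",t,(450,195,505,255)),("s0",o["side"],(345,208,378,243)),("s",s,(345,208,378,243))):
    p=f["pixels"].astype(float);m=((p[...,0]/(p[...,2]+1)>2.2)&(p[...,0]/(p[...,1]+1)>1.75)).astype(np.uint8)
    k=np.zeros_like(m);x0,y0,x1,y1=roi;k[y0:y1,x0:x1]=m[y0:y1,x0:x1]
    c=cv2.findContours(k,0,1)[0];print(n,cv2.boundingRect(max(c,key=cv2.contourArea)) if c else None)
E
```

```text
t0 None
t None
s0 (350, 215, 23, 26)
s (349, 215, 25, 20)
```

The pot's outline in the side view is unmoved, the cups are nested, and the cap is at its stop with slip ≈0.49 rad. Handing in.

```bash
python3 -c "
from workcell import r
print(r.finish_job())"
```

```text
the job is handed in; nothing more can be done
None
```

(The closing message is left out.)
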